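# Offer up the lever of a bottle capper

## Task

The bottle capper is getting its hand lever back: first stand its yellow guard plate on its short lower edge in the empty middle slot of the wooden rack, right down, and let go of it. Then pick up the cast lever at its balance point (the blue band) and finish the program while still holding it there, still, level and clear of the capper, its hub straight over the capper's pin, about 3 cm above the tip, and its red grip straight over the fork. Do not disturb the trays, bottles and jars.

Things in the scene. Friction and masses are not known exactly. Their poses are not given: they have to be found in the camera images.
- capper: Green base plate of the capper, 200 (x) x 280 (y) x 15 mm, fixed mid-counter, turned up to 12 deg. Origin: middle of underside, z up. On its -x half a sloping aluminium ledge, 100 mm wide, carries the guard; on its +x half stand a pivot post (+y end) and a U-shaped lever fork (-y end). Without the guard its tallest part is the ledge's upper end, 95 mm up; guard at the start: 150 mm up.
- post_top (a point): Tip of the steel pin (16 mm diameter, 35 mm long) on top of the pivot post, 85 mm above the counter, at (45, 100) mm in the capper's frame.
- fork_top (a point): Middle of the mouth of the U-shaped lever fork, 70 mm above the counter, at (75, -100) mm in the capper's frame.
- guard: Yellow plate, black rectangle in its middle, 160 long (z) x 90 wide (y) x 6 mm (x), 110 g. Origin: middle of its lower short edge, z up the plate. Starts leaning on the ledge, 40 deg from vertical, upper end towards the robot (capper's -x), a low lip under its lower edge. The upper 65 mm stick out freely: fingers pointing down along the plate can take it there across its thickness.
- guard_top (a point): Middle of the guard plate's upper short edge, 160 mm from its origin.
- rack: Wooden rack, 100 (x) x 110 (y) x 55 mm, fixed, left or right of the capper. Origin: middle of its underside, z up. Three slots along its y, 12 mm wide, 45 mm deep, floor 10 mm above the counter, at x = -28, 0 and +28 mm. The outer two hold trays; the middle one is empty and takes the guard plate.
- lever: Offset lever, 0.45 kg, flat on the counter on the side without the rack. Origin: on the hub's axis at its underside; x along the arm, z up. Dark hub 40 mm across, 36 high, bore 21, its lug reaches y = -48. Bright bar 14 mm wide (y), 18 high, centre 18 mm up, x 18 to 122 mm; it then steps to y = +30, where a red round grip, 32 mm thick, lies from x = 155 to 245 mm.
- lever_balance (a point): Balance point (centre of mass) of the lever, marked by a blue band 18 mm long around the bar: 62 mm from the hub's axis along x, on the bar's centre line, 18 mm above the underside.
- lever_grip (a point): Underside of the red grip below its middle: (200, 30, 0) mm in the lever's frame. It comes straight over the fork when the hub is straight over the pin and the lever's x points along the capper's -y.
- tray_a: Blue counting tray, 9 x 100 x 85 mm, standing loose in the rack slot at x = -28 mm; its top is 95 mm above the counter. Origin: middle of its lower edge. To be left alone.
- tray_b: White counting tray, same size, in the rack slot at x = +28 mm. To be left alone.
- bottle_a: Amber bottle, 52 mm across, 110 mm high, far left of the counter. Origin: centre of its underside. To be left alone.
- bottle_b: Amber bottle of the same size, far right of the counter. To be left alone.
- cap_tub: White tub with green lid, 60 mm across, 50 mm high, near the robot on its left. Origin: centre of its underside. To be left alone.
- pill_jar: White jar with orange lid, 56 mm across, 55 mm high, near the robot on its right. Origin: centre of its underside. To be left alone.
Not all that is in view belongs to the job. Of the things that look like the rack, the larger one is meant. Of the things that look like the guard, the larger one is meant.

How it is judged:
On the way, in this order (a step that is already met when the one before it is completed fails the run):
1. the guard plate stands on edge in the rack's middle slot and is let go, the lever not yet lifted (x of guard in the frame of rack between -0.009 and 0.009 m and y of guard in the frame of rack between -0.035 and 0.035 m and z of guard in the frame of rack below 0.018 m and angle between guard's own z axis and vertical below 0.22 rad and z of guard_top in the frame of rack above 0.15 m and linear speed of guard below 0.03 m/s and contact force between guard and the fingers below 0.1 N and height (world z) of lever below 0.02 m), for 0.2 s.
2. the lever is lifted clear of the counter, held at its balance point (contact force between lever and the fingers above 1 N and distance between the grasp point and lever_balance below 0.03 m and height (world z) of lever above 0.04 m), for 0.2 s.
At the end, for the whole second after the job is handed in: Guard plate released on the floor of the middle slot (8 mm), leaning under 0.22 rad. Lever gripped within 30 mm of its balance point, at rest, level within 0.09 rad, clear of the capper, hub within 15 mm of the pin's axis and 10-60 mm above its tip, grip within 25 mm of the fork's middle (x of guard in the frame of rack between -0.009 and 0.009 m and y of guard in the frame of rack between -0.035 and 0.035 m and z of guard in the frame of rack below 0.018 m and angle between guard's own z axis and vertical below 0.22 rad and z of guard_top in the frame of rack above 0.15 m and linear speed of guard below 0.03 m/s and contact force between guard and the fingers below 0.1 N and contact force between lever and the fingers above 1 N and distance between the grasp point and lever_balance below 0.03 m and horizontal distance between lever and post_top below 0.015 m and horizontal distance between lever_grip and fork_top below 0.025 m and z of lever in the frame of capper between 0.095 and 0.145 m and angle between lever's own z axis and vertical below 0.09 rad and contact force between lever and capper below 0.1 N and linear speed of lever below 0.02 m/s and angular speed of lever below 0.1 rad/s); the arm keeps its last pose, push and grip.
It fails at once if a counting tray disturbed (moved more than 30 mm) (distance of any of tray_a, tray_b from where it was at the start of the episode above 0.03 m).
It fails at once if a bottle disturbed (moved more than 30 mm) (distance of any of bottle_a, bottle_b from where it was at the start of the episode above 0.03 m).
It fails at once if the cap tub or the pill jar disturbed (moved more than 30 mm) (distance of any of cap_tub, pill_jar from where it was at the start of the episode above 0.03 m).
It also fails if it takes over 72 s, if anything falls off the work surface, if the arm or the gripper's body presses on something with over 40 N, if the wrist force passes 120 N, or if a joint passes its speed limit or range.

## Robot

A 6-joint arm with a two-finger parallel gripper is mounted at the origin on the work surface. World frame = base frame: x ahead of the robot, y to its left, z up, the work surface at z = 0. Lengths are in m, angles in rad, forces in N, time in s.
With the tool pointing down it reaches from about 0.3 to 0.875 m from the base axis. Payload 6.4 kg.
Tool frame: the origin (TCP) lies midway between the tips of the shut fingers; the grasp point (between the pads) lies 19 mm behind it (ctrl.hold_point_z is the z of the grasp point in the tool frame, in m); z points along the fingers, y is the line along which they close (so a half turn about z gives the same grasp; the last joint's range is limited). The gripper opens to 88 mm and grips with 3 to 60 N. Pads are 18 mm wide; open, the fingers measure 123 mm over their backs; the gripper's body (75 mm by 187 mm) begins 45 mm behind the grasp point.
Start: joints at [-1.333, 0.181, 1.607, -0, 1.354, -0.206], TCP at [0.247, -0.519, 0.239] pointing down, gripper open.
Joint ranges: [-2.99, 2.99], [-0.89, 2.07], [0.3, 2.58], [-1.14, 4.28], [0, 2.63], [-3.12, 3.12]. Speed limits (rad/s): [2.57, 2.57, 3.01, 3.14, 3.14, 3.14].

## Interface

Orientations are given as a unit quaternion [x, y, z, w].
In Python, from workcell import ctrl, eoat, imaging gives the robot as it stands. Calls block until the motion is done:
- ctrl.goto(position, orientation): joint-space move of the TCP to a pose.
- ctrl.servo_line(position, attitude=None, max_speed=0.15, force_limit=None): straight line of the TCP; attitude=None keeps the orientation; max_speed is the mean speed in m/s. With force_limit (N) it stops when the force on the tool has changed by that much, and returns True; else False.
- ctrl.goto_joints(angles): joint-space move.
- eoat.grip(opening, grip_force=None): opening from 0.0 (shut) to 1.0 (fully open); grip_force is the grip in N (None keeps the last); returns when the fingers have stopped.
- ctrl.hold(seconds).
- ctrl.inverse_kinematics(position, orientation): joint angles nearest the present ones, or None.
- imaging.get_image(name): name is "scene" or "top" or "wrist"; returns (picture, depth): 384x512x3 uint8, red, green, blue; 384x512 float32, m along the optical axis (not along the pixel's ray), 0 where there is no reading.
- imaging.camera_params(name): a dict with "fovy" (degrees; the focal length in pixels is half the picture's height over the tangent of half this angle, whatever the lens; pixels are square), "cx", "cy" (the principal point, pixels), "xyz" and "orientation" of the camera in the world; the wrist camera has in their place "mount" (4x4, takes a point from camera to tool coordinates, whose origin is the TCP and whose axes are the flange's). Camera axes: x right, y down, z forward; pixel columns grow to the right and rows downward; lengths in m; the calibration is good to about 2 mm. A picture is of the moment at which its call begins: read the wrist's pose just before it. camera_params takes no time and is no camera call.
A pose or a line that the arm cannot do raises ctrl.MotionError and nothing moves.
- ctrl.close_job(): hands the job in; it is judged then, once.
Trained networks look in the newest picture that a camera, given by its name, has taken for a name from the list of things; names that differ only in an ending like _2 or _b are one class to them, and where a whole thing is asked for, a point or a joint stands for the part that bears it (a point fixed in the world has none). Each returns a list of dicts, best first, with "conf" (0 to 1); they miss things now and then, are a little off and sometimes report something else, mostly with a low value. They report only what shows in the picture. A call takes as long as a camera call. They do not tell look-alikes from the thing itself.
- imaging.trace(camera, query): "mask" (384x512 bool, what is visible of it) and "at" ([column, row] in pixels, amid what is visible of it).
Readings, each from a call of its own:
- ctrl.get_clock(): time.
- ctrl.get_joints(): joint angles.
- ctrl.get_qd(): joint speeds.
- ctrl.get_joint_efforts(): joint torques, N m.
- ctrl.get_ee_pos(): TCP position.
- ctrl.get_orientation(): TCP orientation.
- ctrl.get_force(): force on the tool from outside, world axes, zero at the start.
- ctrl.get_moment(): the same for the moment, N m.
- ctrl.get_opening(): opening from 0.0 (shut) to 1.0 (fully open).
- ctrl.get_finger_force(): force on a finger pad.
Only numpy, scipy, OpenCV 4.12 (cv2) and the standard library are available. Lean on these libraries where they do the work, as an engineer would, in place of code of your own. Each camera call takes 0.05 s, during which the arm holds its last target. There are 200 camera calls.

## Working session

There is one attempt and no reset: what is moved stays moved. The work goes in short steps, each a Python script; the robot and the scene stay as the last script left them, time stands still between calls to the robot, and variables do not carry over. Pictures are saved under pics/ and viewed, at most 10 in all, crops included, and the job is handed in when it is done.

```bash
mkdir -p pics
cat > h.py <<'E'
import numpy as np, cv2
from scipy.spatial.transform import Rotation as R
from workcell import ctrl, eoat, imaging
def cam(name):
    p=imaging.camera_params(name)
    if 'mount' in p:
        T=np.eye(4);T[:3,:3]=R.from_quat(ctrl.get_orientation()).as_matrix();T[:3,3]=ctrl.get_ee_pos();T=T@np.array(p['mount'])
    else:
        T=np.eye(4);T[:3,:3]=R.from_quat(p['orientation']).as_matrix();T[:3,3]=p['xyz']
    return p,T
def shot(name):
    p,T=cam(name); im,d=imaging.get_image(name)
    f=192/np.tan(np.radians(p['fovy'])/2)
    v,u=np.mgrid[:384,:512]
    P=np.stack([(u-p['cx'])/f*d,(v-p['cy'])/f*d,d],-1)@T[:3,:3].T+T[:3,3]
    P[d<=0]=np.nan
    return im,P
def save(n,im): cv2.imwrite(f'pics/{n}.png',im[:,:,::-1])
def down(yaw): # tool y axis (closing) at angle yaw from world y
    return (R.from_euler('z',yaw)*R.from_euler('x',np.pi)).as_quat()
E
cat > a.py <<'E'
from h import *
print({k:imaging.camera_params(k) for k in('top','scene','wrist')})
for n in('top','scene'):
    im,P=shot(n); save(n,im); np.savez(n,im=im,P=P)
    for q in('capper','guard','rack','lever','tray_a','tray_b','bottle_a','cap_tub','pill_jar'):
        for r in imaging.trace(n,q)[:3]:
            m=r['mask']; print(n,q,round(r['conf'],2),np.round(r['at']),m.sum(),np.nanmedian(P[m],0).round(3),np.nanmax(P[m][:,2]).round(3))
print(ctrl.get_clock())
E
python3 a.py
```

```text
{'top': {'fovy': 47.58215656373072, 'cx': 256.38641769393155, 'cy': 188.65046150885024, 'xyz': array([ 0.44471667, -0.00640125,  1.36602909]), 'orientation': array([-0.69855725,  0.7150891 , -0.02076797,  0.0152981 ])}, 'scene': {'fovy': 56.34056963165312, 'cx': 259.31895431432895, 'cy': 187.32217503084217, 'xyz': array([1.10915793, 0.02655689, 1.07191039]), 'orientation': array([ 0.65876362,  0.70342196, -0.19760938, -0.17938387])}, 'wrist': {'fovy': 61.31370203809382, 'cx': 255.94662608837035, 'cy': 194.16634298299732, 'mount': array([[-1.50797979e-04, -9.51005538e-01, -3.09173808e-01,
         7.98788309e-02],
       [ 9.99999161e-01,  2.54257437e-04, -1.26982970e-03,
        -5.04683298e-04],
       [ 1.28622482e-03, -3.09173740e-01,  9.51004703e-01,
        -1.46043333e-01],
       [ 0.00000000e+00,  0.00000000e+00,  0.00000000e+00,
         1.00000000e+00]])}}
top capper 0.88 [240. 139.] 4987 [0.663 0.03  0.017] 0.098
top capper 0.68 [319. 121.] 305 [ 0.711 -0.213  0.077] 0.116
top guard 0.83 [237. 167.] 1012 [0.569 0.035 0.093] 0.153
top guard 0.75 [260. 239.] 637 [ 0.36  -0.0
[... 916 characters left out ...]
0.096
scene lever 0.86 [379. 206.] 718 [0.52  0.373 0.026] 0.038
scene tray_a 0.89 [162. 205.] 315 [ 0.599 -0.326  0.079] 0.099
scene tray_a 0.56 [160. 190.] 300 [ 0.547 -0.345  0.079] 0.099
scene tray_b 0.89 [162. 205.] 315 [ 0.599 -0.326  0.079] 0.099
scene tray_b 0.56 [160. 190.] 300 [ 0.547 -0.345  0.079] 0.099
scene bottle_a 0.68 [190. 246.] 325 [ 0.733 -0.212  0.074] 0.114
scene bottle_a 0.58 [345. 260.] 371 [0.745 0.247 0.072] 0.113
scene bottle_a 0.29 [271. 242.] 4628 [0.673 0.034 0.015] 0.088
scene cap_tub 0.52 [315. 162.] 262 [0.393 0.152 0.047] 0.054
scene pill_jar 0.5 [216. 162.] 272 [ 0.391 -0.182  0.047] 0.059
scene pill_jar 0.34 [166. 209.] 625 [ 0.605 -0.32   0.05 ] 0.059
1.0
```

Run:
```python
import cv2
im=cv2.imread('pics/top.png')[80:270,90:400]
cv2.imwrite('pics/topc.png',cv2.resize(im,None,fx=2.5,fy=2.5,interpolation=cv2.INTER_CUBIC))
```

```text
(no output)
```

View pics/topc.png

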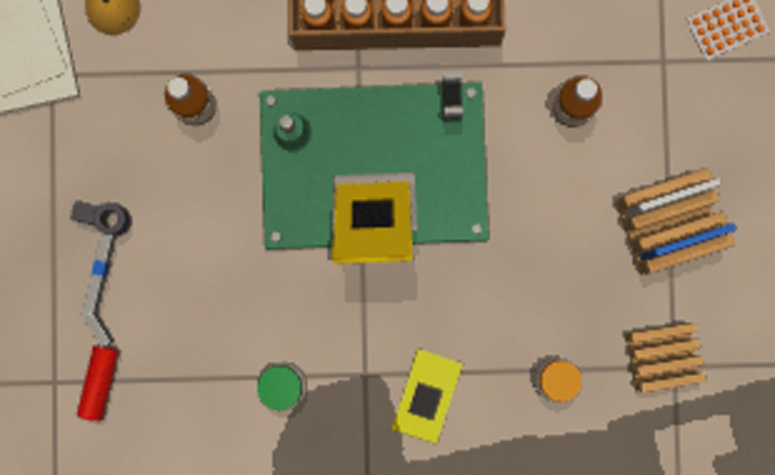

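The top view shows the capper at crop (372,165), with its pin at (287,123), fork at (452,98) and guard at (372,220). The rack is at (675,220), with the blue tray on the near side. The lever's hub is at (112,217), its band at (100,268) and its grip towards the robot at (98,385). The decoy plate and rack are nearer the robot. Next come wrist close-ups of the rack, guard and lever.

```bash
cat > b.py <<'E'
from h import *
def tryik(p,yaws):
    best=None;q0=np.array(ctrl.get_joints())
    for y in yaws:
        j=ctrl.inverse_kinematics(p,down(y))
        if j is not None:
            c=np.abs(np.array(j)-q0).max()
            if best is None or c<best[0]: best=(c,y)
    return best
for n,p,yaws in (('rack',[.57,-.33,.28],[np.pi/2+.28,-np.pi/2+.28]),('guard',[.60,.035,.33],[np.pi/2,-np.pi/2]),('lever',[.49,.372,.26],[0,np.pi])):
    b=tryik(p,yaws); print(n,b)
    ctrl.goto(p,down(b[1])); ctrl.hold(.3)
    im,P=shot('wrist'); np.savez('w_'+n,im=im,P=P); save('w_'+n,im)
    ms=[]
    for q in {'rack':['rack','tray_a'],'guard':['capper','guard'],'lever':['lever','lever_balance']}[n]:
        for r in imaging.trace('wrist',q)[:3]:
            m=r['mask'];print(q,round(r['conf'],2),np.round(r['at']),m.sum(),np.nanmedian(P[m],0).round(3)); ms.append(m)
    np.savez('m_'+n,m=np.array(ms))
    print(np.round(ctrl.get_joints(),2))
print(ctrl.get_clock())
a=[cv2.imread(f'pics/w_{n}.png') for n in('rack','guard','lever')]
cv2.imwrite('pics/w3.png',cv2.resize(np.vstack([np.hstack(a[:2]),np.hstack([a[2],0*a[2]])]),(784,588)))
E
python3 b.py
```

```text
rack (np.float64(0.7783426026124247), 1.8507963267948966)
rack 0.95 [126. 108.] 5004 [ 0.402 -0.317  0.039]
rack 0.7 [253. 157.] 5815 [ 0.566 -0.328  0.055]
tray_a 0.71 [278. 168.] 1140 [ 0.591 -0.323  0.094]
tray_a 0.59 [228. 168.] 1211 [ 0.54  -0.339  0.094]
[-0.71  0.34  1.33 -0.    1.47 -0.98]
guard (np.float64(0.8455495719351169), 1.5707963267948966)
capper 0.78 [301. 127.] 24024 [0.663 0.067 0.015]
guard 0.97 [100. 186.] 2665 [ 0.359 -0.025  0.004]
guard 0.93 [222. 157.] 7043 [0.561 0.038 0.101]
[-0.14  0.18  1.43 -0.    1.54 -0.14]
lever (np.float64(0.9750235642896246), 3.141592653589793)
lever 0.74 [259. 123.] 5240 [0.447 0.377 0.028]
lever 0.44 [ 14. 252.] 414 [0.607 0.078 0.044]
lever_balance 0.75 [260. 128.] 5395 [0.45  0.377 0.028]
[ 0.46  0.25  1.48 -0.    1.41 -1.11]
6.5
```

View pics/w3.png

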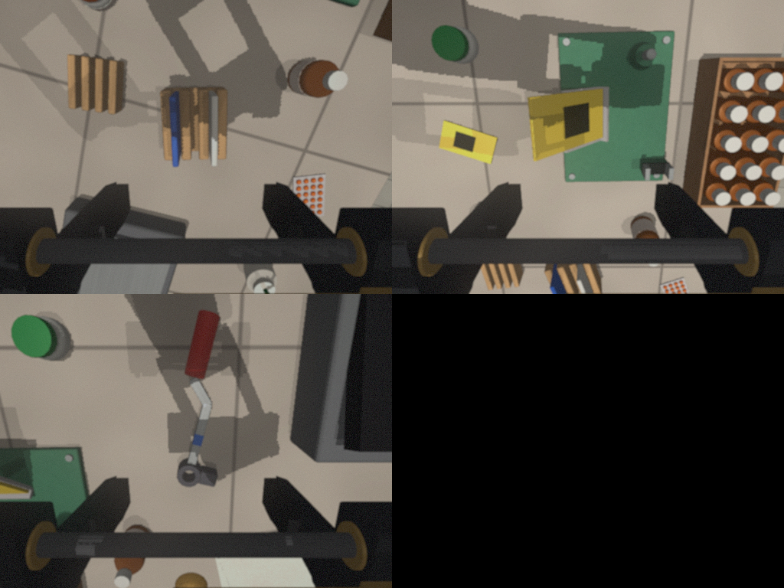

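The wrist views show the rack at tile (195,125), with its middle slot empty between the blue and white trays. The guard is leaning on the capper at (568,122), and the lever band is at (198,440). Next I fit poses.

```bash
cat > f.py <<'E'
from h import *
def rect(p): 
    (c,s,a)=cv2.minAreaRect(p.astype(np.float32)); return np.round(c,4),np.round(s,4),round(a,2)
def L(f): d=np.load(f+'.npz'); hsv=cv2.cvtColor(d['im'],cv2.COLOR_RGB2HSV).astype(int); return d['P'],hsv
for f in('w_rack','top'):
    P,h=L(f); near=np.hypot(P[...,0]-.565,P[...,1]+.33)<.1
    m=near&(P[...,2]>.047)&(P[...,2]<.062)&(h[...,1]>60)&(h[...,0]<30); m=cv2.morphologyEx(m.astype(np.uint8),cv2.MORPH_OPEN,np.ones((2,2)))>0
    print(f,'rack',rect(P[m][:,:2]),np.median(P[m][:,2]))
    t=near&(P[...,2]>.085)&(P[...,2]<.105)
    for nm,s in(('blue',t&(h[...,1]>100)),('white',t&(h[...,1]<60))): print(nm,rect(P[s][:,:2]),P[s].mean(0).round(4))
for f in('w_guard','top'):
    P,h=L(f); near=np.hypot(P[...,0]-.65,P[...,1]-.03)<.25
    g=near&(P[...,2]>.005)&(P[...,2]<.025)&(h[...,0]>45)&(h[...,0]<95)&(h[...,1]>80); g=cv2.morphologyEx(g.astype(np.uint8),cv2.MORPH_OPEN,np.ones((3,3)))>0
    print(f,'capper',rect(P[g][:,:2]),np.median(P[g][:,2]))
    y=near&(P[...,2]>.03)&(h[...,0]>15)&(h[...,0]<35)&(h[...,1]>150)&(P[...,0]<.68); y=cv2.erode(y.astype(np.uint8),np.ones((3,3)))>0
    q=P[y]; c=q.mean(0)
    for _ in range(3):
        n=np.linalg.svd(q-c,full_matrices=False)[2][2]; k=np.abs((q-c)@n)<.004; q=q[k]; c=q.mean(0)
    n*=np.sign(n[2]); e2=np.array([-n[1],n[0],0]);e2/=np.linalg.norm(e2); e1=np.cross(n,e2)
    r=rect(np.stack([(q-c)@e2,(q-c)@e1],1)); print('guard n',n.round(3),'yaw',np.degrees(np.arctan2(e2[1],e2[0]))-0,'rect',r,'ctr',(c+e2*r[0][0]+e1*r[0][1]).round(4),'e1',e1.round(3),'zmax',np.percentile(q[:,2],99.5))
    p=near&(P[...,2]>.07)&(P[...,2]<.1)&(np.hypot(P[...,0]-.71,P[...,1]-.12)<.04); print('pin',P[p].mean(0).round(4) if p.any() else 0,p.sum())
for f in('w_lever','top'):
    P,h=L(f); near=np.hypot(P[...,0]-.46,P[...,1]-.375)<.2; near&=(P[...,2]>.01)&(P[...,2]<.06)
    b=near&(h[...,0]>95)&(h[...,0]<130)&(h[...,1]>120)&(P[...,1]>.3); r=near&((h[...,0]<8)|(h[...,0]>172))&(h[...,1]>150)
    k=near&(P[...,2]>.031)&(P[...,2]<.041)&(h[...,1]<70)&(P[...,0]>.5)
    print(f,'band',P[b].mean(0).round(4),b.sum(),'grip',rect(P[r][:,:2]),P[r].mean(0).round(4),'hub',rect(P[k][:,:2]),k.sum())
E
python3 f.py
```

```text
w_rack rack (array([ 0.5716, -0.3455]), array([0.1081, 0.1291]), 17.81) nan
blue (array([ 0.5405, -0.3424]), array([0.0075, 0.0971]), 17.05) [ 0.5415 -0.3446  0.0947]
white (array([ 0.5667, -0.3358]), array([0.0644, 0.1002]), 17.32) [ 0.5865 -0.327   0.0944]
top rack (array([ 0.5666, -0.347 ]), array([0.1017, 0.1272]), 17.5) nan
blue (array([ 0.5402, -0.3427]), array([0.0074, 0.0976]), 17.06) [ 0.54   -0.3414  0.0964]
white (array([ 0.57  , -0.3369]), array([0.0605, 0.1   ]), 17.23) [ 0.5924 -0.3287  0.0962]
w_guard capper (array([0.6497, 0.0351]), array([0.1944, 0.2733]), 1.2) 0.015077134080035748
guard n [0.766 0.011 0.643] yaw 90.83489063846173 rect (array([ 0.0032, -0.0074]), array([0.0847, 0.1499]), 0.15) ctr [0.5711 0.0356 0.0893] e1 [-0.643 -0.009  0.766] zmax 0.14599011441744603
pin [0.6905 0.1345 0.0833] 194
top capper (array([0.6485, 0.0335]), array([0.1969, 0.2772]), 0.67) 0.0163920943636624
guard n [0.767 0.016 0.642] yaw 91.1833125831504 rect (array([-0.0007, -0.0112]), array([0.1551, 0.0833]), 89.68) ctr [0.5707 0.0337 0.0923] e1 [-0.641 -0.013  0.767] zmax 0.15016600546083347
pin [0.6919 0.1332 0.0848] 27
w_lever band [0.5274 0.3748 0.0276] 86 grip (array([0.3865, 0.3799]), array([0.0281, 0.0866]), 75.67) [0.3816 0.3806 0.0298] hub (array([0.5638, 0.442 ]), array([0.0544, 0.211 ]), 21.31) 850
top band [0.5276 0.3717 0.0277] 30 grip (array([0.3872, 0.378 ]), array([0.0329, 0.0898]), 74.99) [0.3863 0.3755 0.0299] hub (array([0.5563, 0.4345]), array([0.1942, 0.1078]), 89.83) 173
```

```bash
cat > c.py <<'E'
from h import *
a=np.radians(17.1); ex=np.array([np.cos(a),np.sin(a)]); ey=np.array([-ex[1],ex[0]])
for f in('w_rack','top'):
    d=np.load(f+'.npz');P=d['P'];h=cv2.cvtColor(d['im'],cv2.COLOR_RGB2HSV)
    q=P[...,:2]-[.5668,-.335]; X=q@ex;Y=q@ey
    m=(P[...,2]>.048)&(P[...,2]<.062)&(abs(Y)<.05)&(abs(X)<.07)&(h[...,0]<30)&(h[...,1]>60)
    print(f,np.histogram(X[m],np.arange(-.06,.061,.004)))
    print('wood Y 2/98%',np.percentile(Y[(P[...,2]>.048)&(P[...,2]<.062)&(abs(Y)<.08)&(abs(X)<.05)&(h[...,0]<30)&(h[...,1]>60)],[1,99]))
e1=np.array([-.642,-.012,.766]);e1/=np.linalg.norm(e1)
n=np.array([.7665,.0135,.6425]);n-=e1*(n@e1);n/=np.linalg.norm(n)
Rg=np.stack([np.cross(n,-e1),n,-e1],1); q=R.from_matrix(Rg).as_quat()
top=np.array([.571,.0347,.0908])+e1*.078-n*.003; tcp=top-e1*(.028+.019)
print('tcp',tcp, 'hold',ctrl.hold_point_z)
eoat.grip(.7)
ctrl.goto([.50,.12,.36],down(np.pi/2))
ctrl.goto(tcp+e1*.13,q)
print(np.round(ctrl.get_joints(),2))
ctrl.hold(.2); im,P=shot('wrist'); save('pre',im)
# check plate in tool frame
p,T=cam('wrist')
g=[r for r in imaging.trace('wrist','guard')]
for r in g: 
    Q=P[r['mask']]; t=(Q-ctrl.get_ee_pos())@Rg; print(r['conf'],r['at'],np.nanmedian(Q,0),'tool x/y/z pct',np.nanpercentile(t,[2,50,98],axis=0).round(4).tolist())
print(ctrl.get_clock())
E
python3 c.py
```

```text
w_rack (array([  0,   0,  93, 281, 285, 221,   7,   0,   0,  67, 285, 285, 288,
       150,   0,   0, 149, 288, 284, 297,  83,   0,   0,   9, 256, 284,
       283, 115,   0,   0]), array([-6.00000000e-02, -5.60000000e-02, -5.20000000e-02, -4.80000000e-02,
       -4.40000000e-02, -4.00000000e-02, -3.60000000e-02, -3.20000000e-02,
       -2.80000000e-02, -2.40000000e-02, -2.00000000e-02, -1.60000000e-02,
       -1.20000000e-02, -8.00000000e-03, -4.00000000e-03,  5.55111512e-17,
        4.00000000e-03,  8.00000000e-03,  1.20000000e-02,  1.60000000e-02,
        2.00000000e-02,  2.40000000e-02,  2.80000000e-02,  3.20000000e-02,
        3.60000000e-02,  4.00000000e-02,  4.40000000e-02,  4.80000000e-02,
        5.20000000e-02,  5.60000000e-02,  6.00000000e-02]))
wood Y 2/98% [-0.05319457  0.053577  ]
top (array([ 0,  0, 11, 49, 41, 39, 21,  0,  0, 20, 41, 42, 41, 31,  0,  0, 11,
       39, 39, 51, 21,  0,  0, 11, 44, 48, 41, 31,  0,  0]), array([-6.00000000e-02, -5.60000000e-02, -5.20000000e-02, -4.80000000e-02,
       -4.40000000e-02, -4.00000000e-02, -3.60000000e-02, -3.20000000e-02,
    
[... 172 characters left out ...]
.00000000e-03,  1.20000000e-02,  1.60000000e-02,
        2.00000000e-02,  2.40000000e-02,  2.80000000e-02,  3.20000000e-02,
        3.60000000e-02,  4.00000000e-02,  4.40000000e-02,  4.80000000e-02,
        5.20000000e-02,  5.60000000e-02,  6.00000000e-02]))
wood Y 2/98% [-0.05520707  0.05269127]
tcp [0.54878996 0.03428734 0.11262988] hold -0.0187
[-0.35 -0.54  2.42  0.4   0.64 -0.61]
0.72 [252.5, 186.1] [0.52151494 0.0431782  0.14369418] tool x/y/z pct [[-0.1004, -0.0071, 0.0867], [0.0091, -0.002, 0.0883], [0.0448, 0.002, 0.2609]]
0.68 [28.9, 249.1] [ 0.38436025 -0.0241945   0.00358839] tool x/y/z pct [[-0.0785, -0.2152, 0.0925], [-0.0558, -0.1977, 0.1075], [-0.032, -0.1749, 0.1266]]
9.3167
```

View pics/pre.png

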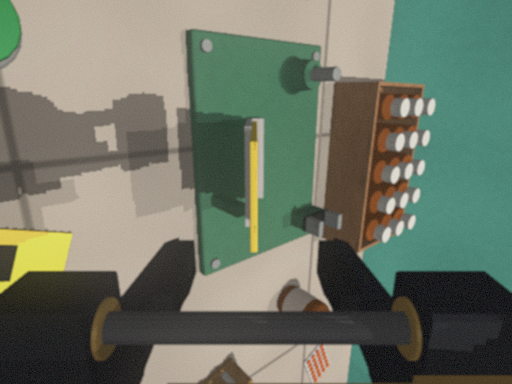

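The view down the plate shows it edge-on at (254,190), midway between the fingers. The tool-frame offset is under 3 mm. Now I grasp it, lift it and carry it over the rack.

```bash
cat > d.py <<'E'
from h import *
e1=np.array([-.642,-.012,.766]);e1/=np.linalg.norm(e1)
n=np.array([.7665,.0135,.6425]);n-=e1*(n@e1);n/=np.linalg.norm(n)
tcp=np.array([.54879,.03429,.11263])-n*.0018-e1*.003
print('hit',ctrl.servo_line(tcp,max_speed=.1,force_limit=10))
eoat.grip(0,25); print('open',ctrl.get_opening(),ctrl.get_finger_force())
ctrl.servo_line(tcp+e1*.04,max_speed=.08)
ctrl.servo_line(tcp+e1*.08+np.array([0,0,.16]),max_speed=.15)
q=down(np.pi/2+np.radians(17.1))
ctrl.goto([.5668,-.335,.30],q); 
ctrl.servo_line([.5668,-.335,.225],max_speed=.1); ctrl.hold(.3)
im,P=shot('wrist'); save('place',im)
Rm=R.from_quat(ctrl.get_orientation()).as_matrix(); p0=np.array(ctrl.get_ee_pos()); print(p0)
h=cv2.cvtColor(im,cv2.COLOR_RGB2HSV); t=(P-p0)@Rm
y=(h[...,0]>20)&(h[...,0]<35)&(h[...,1]>150)&(abs(t[...,1])<.02)
print('plate tool',np.nanpercentile(t[y],[1,50,99],axis=0).round(4).tolist(),y.sum())
print('open',ctrl.get_opening(),ctrl.get_finger_force(),ctrl.get_clock())
E
python3 d.py
```

```text
hit False
open 0.06839653074161339 24.973201788961887
[ 0.56693829 -0.33512253  0.22541741]
plate tool [[-0.032, -0.0036, -0.0812], [0.0169, -0.0007, -0.0446], [0.0454, 0.0037, 0.0575]] 1934
open 0.0625477196572915 24.990367486607283 16.4333
```

View pics/place.png

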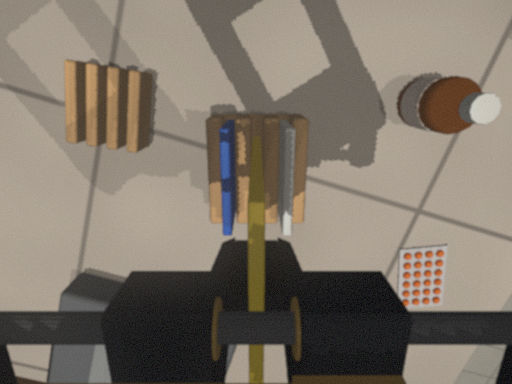

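The plate is seen edge-on at (257,200), aligned with the empty middle slot between the trays, so I lower it.

```bash
cat > e.py <<'E'
from h import *
print('hit',ctrl.servo_line([.5668,-.335,.121],max_speed=.05,force_limit=6)); p=np.array(ctrl.get_ee_pos()); print(p,ctrl.get_force())
eoat.grip(.3); ctrl.hold(.3)
ctrl.servo_line([p[0],p[1],.30],max_speed=.15)
ctrl.goto([.50,-.25,.33],down(np.pi/2+np.radians(17.1))); 
im,P=shot('scene'); a=np.radians(17.1);X=np.array([np.cos(a),np.sin(a)])
for r in imaging.trace('scene','guard'):
    Q=P[r['mask']];print(r['conf'],r['at'],np.nanmedian(Q,0).round(3),np.nanpercentile(Q[:,2],[2,98]).round(3))
save('placed',cv2.resize(im[100:280,90:250],None,fx=3,fy=3)); print(ctrl.get_clock())
E
python3 e.py
```

```text
hit True
[ 0.56697453 -0.3350508   0.12544212] [ 1.30749451 -0.57465502  4.53017209]
0.82 [157.1, 193.2] [ 0.571 -0.335  0.119] [0.   0.17]
0.72 [261.2, 159.3] [ 0.363 -0.026  0.003] [-0.002  0.008]
20.975
```

View pics/placed.png

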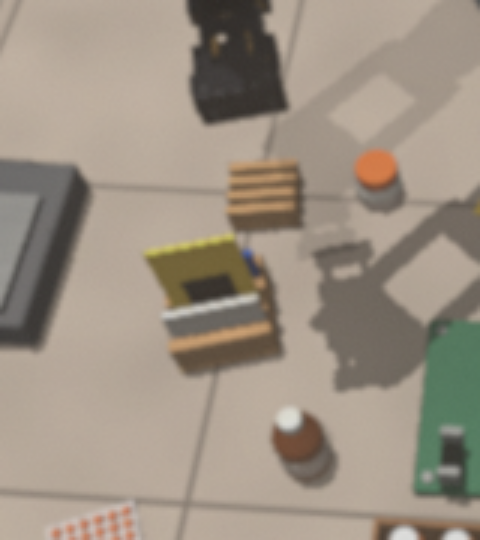

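The guard stands in the middle slot at crop (205,275) between the trays, with its top at about 170 mm as expected. Next is the lever.

```bash
cat > g.py <<'E'
from h import *
P=np.load('top.npz')['P']; m=np.hypot(P[...,0]-.5275,P[...,1]-.3733)<.14; print('tallest near',np.nanmax(P[m][:,2]))
q=down(np.radians(165.6-180)); c=[.5275,.3733]
eoat.grip(.8)
ctrl.goto([.45,.2,.33],q); ctrl.goto([*c,.12],q)
print(np.round(ctrl.get_joints(),2))
print('hit',ctrl.servo_line([*c,.006],max_speed=.07,force_limit=10),ctrl.get_ee_pos())
eoat.grip(0,45); print('open',ctrl.get_opening(),.014/.088,ctrl.get_finger_force())
ctrl.servo_line([*c,.21],max_speed=.1); ctrl.hold(.4)
im,P=shot('wrist'); save('lift',im); np.savez('lift',im=im,P=P,R=R.from_quat(ctrl.get_orientation()).as_matrix(),p=ctrl.get_ee_pos())
print('open',ctrl.get_opening(),ctrl.get_finger_force(),ctrl.get_force(),ctrl.get_moment(),ctrl.get_clock())
E
python3 g.py
```

```text
tallest near 0.045242945080760766
[ 0.43  0.45  1.51 -0.    1.18  2.25]
hit False [0.52784631 0.37349282 0.0065273 ]
open 0.15069382341704682 0.15909090909090912 44.999936409294605
open 0.15347295508483508 44.999836161732674 [-0.01173235  0.13494487 -3.56371435] [0.08198363 0.02487542 0.04208282] 30.675
```

View pics/lift.png

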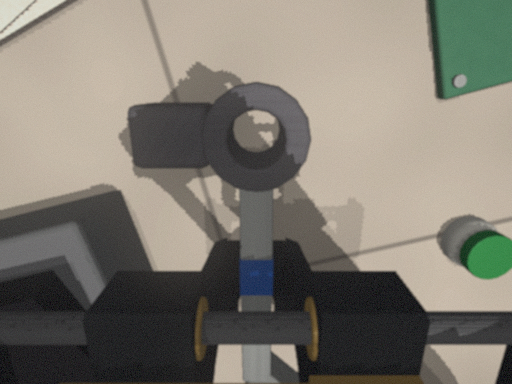

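The lever is held. The band is at (257,278) by the fingers and the hub ring is at (257,136), square to the tool. I measure the hub in the tool frame and move over the pin.

```bash
cat > k.py <<'E'
from h import *
d=np.load('lift.npz'); t=(d['P']-d['p'])@d['R']; v,u=np.mgrid[:384,:512]
rr=np.hypot(u-256.5,v-136); m=(rr>29)&(rr<49)&(v<170)
Q=t[m]; z=np.median(Q[:,2]); Q=Q[abs(Q[:,2]-z)<.012]; k,*_=np.linalg.lstsq(np.c_[Q[:,:2],np.ones(len(Q))],Q[:,2],rcond=None)
print('hub top z',z,'slope',k.round(3))
e=(rr<60)&(abs(t[...,2]-z)<.006); pts=t[e&(v<140)][:,:2]
# outer circle of the ring: far edge along tool x and both y sides
b=t[e][:,:2]; b=b[b[:,1]>-.03]
m2=(abs(t[...,2]-z)<.006)&(rr<60); f=t[m2]
print('x max',np.percentile(f[:,0],99.5),'y range',np.percentile(f[:,1],[.5,99.5]))
bx=np.median(t[(rr<60)&(rr>25)&(rr<30)],0); print('bore ring',t[(rr>26)&(rr<46)&(v<160)&(abs(t[...,2]-z)<.006)].mean(0))
hub=np.array([np.percentile(f[:,0],99.5)-.020,0]); print('hub',hub)
hx=.5*(hub[0]+.062); print('using',hx)
cy=np.radians(1.0); pin=np.array([.692,.1343]); yaw=cy+np.pi/2   # tool x towards hub = capper +y
c=pin-hx*np.array([np.cos(yaw),np.sin(yaw)]); q=down(yaw); print('target',c)
ctrl.servo_line([.50,.25,.26],max_speed=.2)
ctrl.goto([*c,.24],q); ctrl.hold(.2)
ctrl.servo_line([*c,.122],max_speed=.07); ctrl.hold(.5)
print(ctrl.get_ee_pos(),np.round(ctrl.get_joints(),2),ctrl.get_opening(),ctrl.get_finger_force())
for n in('wrist','scene'):
    im,P=shot(n); np.savez('fin_'+n,im=im,P=P); save('fin_'+n,im)
a=cv2.imread('pics/fin_scene.png')[130:330,170:370]; w=cv2.imread('pics/fin_wrist.png')
cv2.imwrite('pics/fin.png',np.hstack([cv2.resize(a,(384,384)),w])[:, :896][:, :][:384].copy() if 0 else cv2.resize(np.hstack([cv2.resize(a,(384,384)),w]),(796,341)))
print(ctrl.get_clock())
E
python3 k.py
```

```text
hub top z nan slope [0. 0. 0.]Traceback (most recent call last):
  File "k.py", line 10, in <module>
    print('x max',np.percentile(f[:,0],99.5),'y range',np.percentile(f[:,1],[.5,99.5]))
                  ~~~~~~~~~~~~~^^^^^^^^^^^^^
    return _quantile_unchecked(
        a, q, axis, out, overwrite_input, method, keepdims, weights)
    return _ureduce(a,
                    func=_quantile_ureduce_func,
    ...<5 lines>...
                    overwrite_input=overwrite_input,
                    method=method)
    r = func(a, **kwargs)
    result = _quantile(arr,
                       quantiles=q,
    ...<2 lines>...
                       out=out,
                       weights=wgt)
    slices_having_nans = np.isnan(arr[-1, ...])
                                  ~~~^^^^^^^^^
IndexError: index -1 is out of bounds for axis 0 with size 0
```

NaNs slipped through, so I make the fit ignore them.

```bash
sed -i 's/^Q=t\[m\]; z=np.median(Q\[:,2\])/Q=t[m]; print("valid",np.isfinite(Q[:,2]).mean()); Q=Q[np.isfinite(Q[:,2])]; z=np.median(Q[:,2])/' k.py; python3 k.py
```

```text
valid 0.9954017424975798
hub top z -0.029913890931961704 slope [-0.032 -0.007 -0.028]
x max 0.08116966424156238 y range [-0.02156434  0.01850458]
bore ring [ 0.06813158  0.00035647 -0.02978365]
hub [0.06116966 0.        ]
using 0.06158483212078119
target [0.6930748  0.07272455]
[0.69306199 0.07273798 0.12202003] [-0.07  0.55  1.36 -0.    1.23 -0.08] 0.15159756587410503 44.999777656048536
36.0083
```

View pics/fin.png

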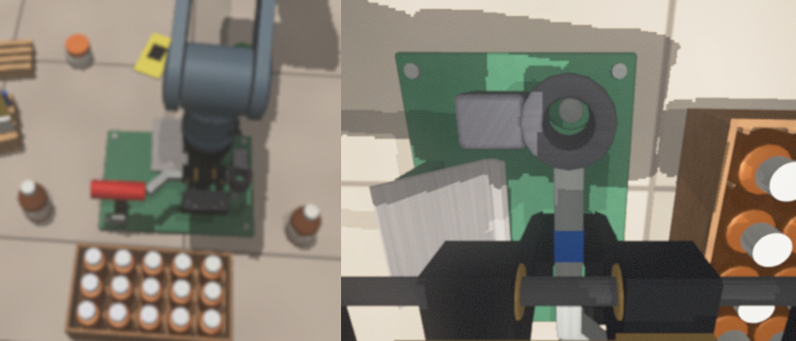

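The pin is visible through the hub's bore at (570,110), and the red grip at (118,188) lies over the fork. The hub's underside is about 116 mm up, 31 mm above the pin's tip, so I hand the job in.

```bash
python3 -c "
from h import *
print(ctrl.get_qd(), ctrl.close_job())"
```

```text
the job is handed in; nothing more can be done
[ 1.17841258e-03  4.40438708e-04  3.91064414e-05 -4.26274671e-04
  1.97855108e-04  3.65218027e-04] None
```

I handed the job in after about 36 s of the 72 s; the verdict was not shown. The guard plate stands released in the rack's middle slot, and the lever is held still at its blue band, about 31 mm above the pin's tip, with its hub over the pin and its grip over the fork.

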